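# Turn a stripped armrest bar staples-up and lay it in the V-blocks

### The arm

A 6-joint arm with a two-finger parallel gripper is mounted at the origin on the work surface. World frame = base frame: x ahead of the robot, y to its left, z up, the work surface at z = 0. Lengths are in m, angles in rad, forces in N, time in s.
With the tool pointing down it reaches from about 0.325 to 0.9 m from the base axis. Payload 3.5 kg.
Tool frame: the origin (TCP) lies between the finger pads; the fingertips stand 25 mm ahead of it and the grasp point (between the pads) lies 6 mm ahead of it; z points along the fingers, y is the line along which they close (so a half turn about z gives the same grasp; the last joint's range is limited). The gripper opens to 85 mm and grips with 20 to 120 N. Pads are 22 mm wide; open, the fingers measure 114 mm over their backs; the gripper's body (76 mm by 85 mm) begins 54 mm behind the grasp point. The pads swing forward as they close: fully open they stand 13 mm farther back than shut.
Start: joints at [-1.385, 0.276, -0.026, 1.268, 0, 1.467], TCP at [0.178, -0.599, 0.224] pointing down, gripper open.
Joint ranges: [-3.12, 3.12], [-0.85, 1.88], [-1.08, 1.24], [-1.95, 2.15], [-1.57, 1.53], [-3.14, 3.14]. Speed limits (rad/s): [2.57, 2.57, 3.14, 3.14, 3.14, 3.14].

### API

Orientations are given as a rotation vector (axis times angle).
In Python, from bench import bot gives the robot as it stands. Calls block until the motion is done:
- bot.movep(position, orientation): joint-space move of the TCP to a pose.
- bot.movel(position, attitude=None, v=0.15): straight line of the TCP; attitude=None keeps the orientation; v is the mean speed in m/s.
- bot.goto_joints(angles): joint-space move.
- bot.ungrasp() and bot.clamp(grasp_force=None): open the fingers fully, or close them until they stop; grasp_force is the grip in N (None keeps the last).
- bot.wait(seconds).
- bot.solve_ik(position, orientation): joint angles nearest the present ones, or None.
- bot.read_state(): the state.
- bot.grab_frame(name): name is "side" or "top"; returns a dict with "color" (480x640x3 uint8, blue, green, red), "camera_matrix" (3x3 intrinsics, pixels), "world_from_camera" (4x4, takes a point from camera to world coordinates). Camera axes: x right, y up, looking along -z (the intrinsics and any distortion apply to the point x, -y, -z); pixel columns grow to the right and rows downward; lengths in m; the calibration is good to about 2 mm. A picture is of the moment at which its call begins. There is no depth.
A pose or a line that the arm cannot do raises bot.PlanningError and nothing moves.
- bot.finish_job(): hands the job in; it is judged then, once.
The state is a dict: "time_s": time; "joints": joint angles; "qd": joint speeds; "joint_efforts": joint torques, N m; "tcp_pos": TCP position; "eef_rot": TCP orientation; "force": force on the tool from outside, world axes, zero at the start; "ft_torque": the same for the moment, N m; "finger_gap": opening from 0.0 (shut) to 1.0 (fully open); "grip_force": force on a finger pad.
Only numpy, scipy, OpenCV 4.12 (cv2) and the standard library are available. Lean on these libraries where they do the work, as an engineer would, in place of code of your own. Each camera call takes 0.05 s, during which the arm holds its last target. There are 200 camera calls.

### The job

Bring the old staples of the round armrest bar to the top: roll the bar over on the felt mat under lightly pressed fingertips, leaving it lying on the mat until the row of staples faces up. Then pick it up and lay it gently in the two V-blocks, lengthways in both notches, about centred and bottomed in the V, with the staples still facing straight up ready to be pulled, and let go. Leave everything else on the bench where it is.

Things in the scene. Friction and masses are not known exactly. Their poses are not given: they have to be found in the camera images.
- bar: the round beech armrest bar, the only round bar: diameter 36 mm, 220 mm long with half-round ends, 0.1 to 0.25 kg. Origin at its centre, on its axis; x axis along it, z axis out of its staple side (z straight up = staples up). It starts lying on the mat, staples 80 to 180 degrees from the top, either way. It rolls freely on the felt but stays where it is left at rest
- staples (a point): middle of the staple row on the bar's surface, 18 mm from its axis along its z (axes as the bar). One side carries this row of 11 small steel staples, crowns 11 mm long, and in the same line two dark 10 mm screw holes, 24 mm from the ends; a fine turned groove runs round the bar at each end of the row; the other sides are plain
- mat: the grey felt bench mat, fixed to the bench, 270 x 290 mm, let into the bench by 0 to 2.5 mm: its top is 4 mm above its origin, 1.5 to 4 mm above the bench, so the axis of the bar lying on it is 19.5 to 22 mm above the bench. Origin at the centre of its underside; x along its 270 mm side (the bar starts within 0.3 rad of parallel to it), y along its 290 mm side, z up
- cradle: the V-block cradle, fixed: plywood base 190 x 90 x 14 mm with two beech V-blocks. Origin at the centre of its underside, on the bench; x along the V, y across, z up. Blocks 26 mm thick along x, centred 62 mm either side of the origin (98 mm clear between), 72 mm wide, tops 50 mm above the bench; 90-degree notches 60 mm wide at the top, bottom line 20 mm above the bench
- cradle_seat (a point): the point where the centre of the bar should come when it lies centred and bottomed in both V-blocks: over the cradle's origin, 45.5 mm above the bench; axes as the cradle
- lifter: bystander: wood-handled staple lifter, 240 mm long, 26 mm high, lying along the middle of the bench; origin under the ferrule
- dish: bystander: small steel dish for pulled staples, 84 mm across, 26 mm high, centred 130 mm to the +y side of the cradle; origin at the centre of its underside
- foot: bystander: dark turned furniture foot, 76 mm across, 80 mm high, standing; origin at the centre of its underside
- spray: bystander: spray can, 65 mm across, 200 mm high, standing; origin at the centre of its underside
- tape: bystander: roll of masking tape lying flat, 110 mm across, 48 mm high; origin at the centre of its underside
- stapler: bystander: black air stapler lying on its side, about 190 x 170 x 48 mm; origin near its middle on the bench
- square_rail: bystander: plain square beech rail 35 x 35 x 240 mm; origin at the centre of its underside, x along it
- carton: bystander: cardboard carton of staples 70 x 100 x 52 mm; origin at the centre of its underside
Mind the look-alikes: they are no part of the job. Leave any green look-alike of the bar alone.

How it is judged:
By the outcome, as a careful person would: the job done as asked, in the order asked, and still so for the second after the job is handed in, with the robot touching nothing.
It also fails if it takes over 72 s, if anything falls off the work surface, if the arm or the gripper's body presses on something with over 40 N, if the wrist force passes 120 N, or if a joint passes its speed limit or range.

## Working session

There is one attempt and no reset: what is moved stays moved. The work goes in short steps, each a Python script; the robot and the scene stay as the last script left them, time stands still between calls to the robot, and variables do not carry over. Pictures are saved under pics/ and viewed, at most 10 in all, crops included, and the job is handed in when it is done.

```bash
ls; mkdir -p pics; python3 - <<'E'
from bench import bot
import cv2,numpy as np
for n in("side","top"):
    f=bot.grab_frame(n); cv2.imwrite(f"pics/{n}0.png",f["color"]); print(n,f["camera_matrix"],f["world_from_camera"],[k for k in f])
s=bot.read_state();print(s)
E
```

```text
pics
side [[613.20122761   0.         319.76493115]
 [  0.         613.20122761 239.49908109]
 [  0.           0.           1.        ]] [[-0.7444049   0.45655582 -0.48725571 -0.3442147 ]
 [-0.66743182 -0.48700644  0.56334669  1.0143029 ]
 [ 0.01990254  0.744568    0.66724986  1.26210645]
 [ 0.          0.          0.          1.        ]] ['color', 'camera_matrix', 'world_from_camera']
top [[613.25827808   0.         320.53402638]
 [  0.         613.25827808 248.38834093]
 [  0.           0.           1.        ]] [[ 1.19318054e-02  9.79483459e-01 -2.01171036e-01  1.41804296e-01]
 [-9.99926405e-01  1.21293744e-02 -2.50561493e-04 -3.28909553e-03]
 [ 2.19465797e-03  2.01159220e-01  9.79556099e-01  1.90634474e+00]
 [ 0.00000000e+00  0.00000000e+00  0.00000000e+00  1.00000000e+00]] ['color', 'camera_matrix', 'world_from_camera']
{'time_s': 0.1, 'joints': array([-1.38535774e+00,  2.77084185e-01, -2.77453285e-02,  1.26800517e+00,
       -8.17915899e-06,  1.46741949e+00]), 'qd': array([ 5.22616425e-04, -3.36024344e-03,  3.49422784e-03, -8.32932762e-04,
       -3.71682354e-05,  2.95725643e-04]), 'joint_efforts': array([-1.39953798e-05, -4.46707928e+01,  2.96128428e+01,  8.42614303e-03,
       -1.17755153e-04, -6.47357794e-06]), 'tcp_pos': array([ 0.17787854, -0.59839878,  0.22285387]), 'eef_rot': array([-3.10687768e+00, -4.51802053e-01,  1.44081257e-04]), 'force': array([-0.5645491 ,  1.07752188, -0.2543258 ]), 'ft_torque': array([-0.00096216, -0.00970872,  0.00824598]), 'grip_force': 0.0, 'finger_gap': 1.001591090568233}
```

View pics/top0.png

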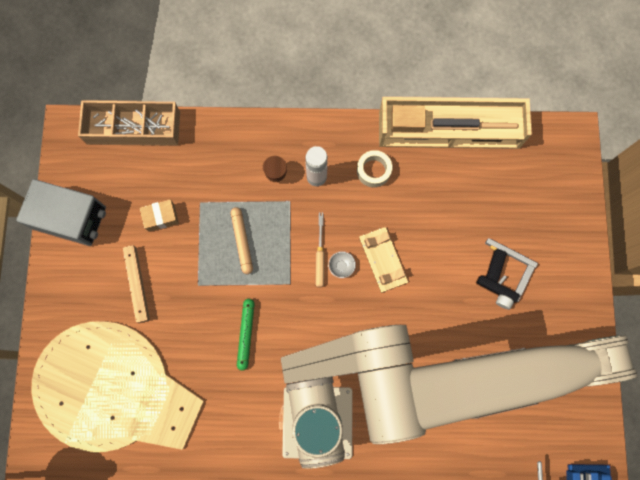

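View pics/side0.png

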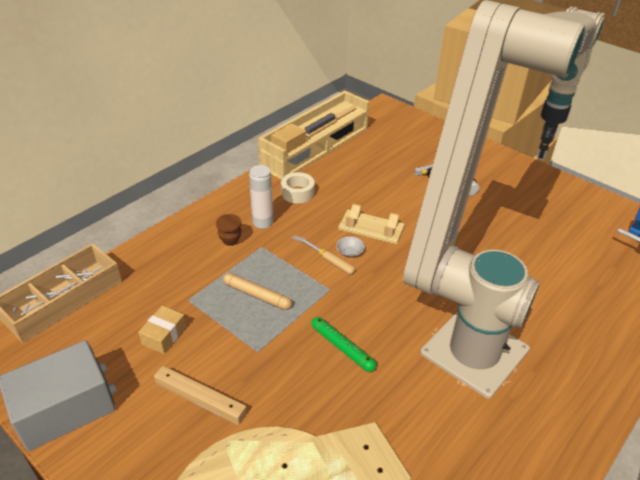

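Look-alikes in the top view: the beech round bar on the mat (242,240), the green bar (246,334), the square rail (135,284) and the lifter handle (320,265). I choose (242,240), because it is the only one that is round, beech and on the mat. Next I'll check it in a close crop, with the cradle beside it.

```bash
python3 - <<'E'
import cv2,numpy as np
t=cv2.imread("pics/top0.png");s=cv2.imread("pics/side0.png")
def c(im,x,y,w,h,k=6): return cv2.resize(im[y:y+h,x:x+w],(w*k,h*k),interpolation=cv2.INTER_CUBIC)
# montage: left col top bar/top cradle ; right col side bar/ side cradle
A=np.zeros((600,800,3),np.uint8)
A[:,:300]=cv2.resize(c(t,222,200,40,80),(300,600))           #7.5x top bar
b=c(s,218,268,80,45,6); A[0:270,310:790]=b
d=c(s,332,200,80,48,4);A[280:472,310:630]=d
e=c(t,355,222,60,75,4);A[290:590,550:790]=e
cv2.imwrite("pics/m1.png",A)
E
```

```text
(no output)
```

View pics/m1.png

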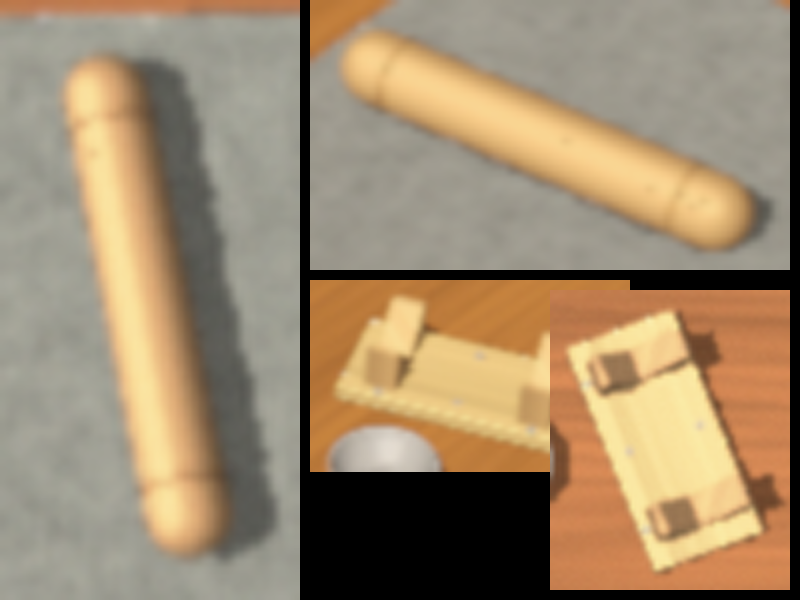

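The crop confirms the plain round bar with its grooves. The only staple-side features I can see are faint wood specks, so the staples are underneath or on the hidden -y side. Next I'll fit the bar and cradle models to both views.

```bash
cat > h.py <<'E'
import cv2,numpy as np
from bench import bot
from scipy.optimize import minimize
from scipy.spatial.transform import Rotation as R
def proj(f,P):
    W=f["world_from_camera"];p=(np.atleast_2d(P)-W[:3,3])@W[:3,:3]
    q=np.c_[p[:,0],-p[:,1],-p[:,2]]@f["camera_matrix"].T
    return q[:,:2]/q[:,2:]
def place(p,L):
    c,s=np.cos(p[3]),np.sin(p[3]);L=np.asarray(L)
    return np.c_[c*L[:,0]-s*L[:,1],s*L[:,0]+c*L[:,1],L[:,2]]+p[:3]
def box(x0,x1,y0,y1,z0,z1): return np.array([[x,y,z] for x in(x0,x1) for y in(y0,y1) for z in(z0,z1)])
CR=[box(-.095,.095,-.045,.045,0,.014),box(-.075,-.049,-.036,.036,.014,.05),box(.049,.075,-.036,.036,.014,.05)]
u=np.random.default_rng(0).normal(size=(400,3));u*=.018/np.linalg.norm(u,axis=1)[:,None]
BAR=[np.r_[u+[.092,0,0],u-[.092,0,0]]]
K=8
def seg(f,kind,near,rad):
    hsv=cv2.cvtColor(f["color"],cv2.COLOR_BGR2HSV);lab=cv2.cvtColor(f["color"],cv2.COLOR_BGR2LAB).astype(int)
    big=lambda a:cv2.resize(a.astype(np.float32),None,fx=K,fy=K,interpolation=cv2.INTER_LINEAR)
    m=np.uint8(big(hsv[...,1])>75) if kind=="bar" else np.uint8((big(lab[...,1])<144)&(big(hsv[...,1])>60))
    r=np.zeros_like(m);cv2.circle(r,tuple(int(v*K+K/2) for v in near),int(rad*K),1,-1);m&=r
    m=cv2.morphologyEx(m,cv2.MORPH_OPEN,np.ones((9,9)))
    cs,_=cv2.findContours(m,0,2);c=max(cs,key=cv2.contourArea);o=np.zeros_like(m);cv2.drawContours(o,[c],-1,1,-1);return o
def render(f,parts,p):
    o=np.zeros((480*K,640*K),np.uint8)
    for L in parts:
        q=(proj(f,place(p,L))+.5)*K-.5
        cv2.fillConvexPoly(o,cv2.convexHull(np.int32(np.round(q))),1)
    return o
def fit(fs,kind,p0,rad=60):
    parts=BAR if kind=="bar" else CR
    ms=[]
    for f in fs:
        ms.append(seg(f,kind,proj(f,p0[:3])[0],rad))
    def cost(p): return sum(1-(a:=render(f,parts,p),)and 1-np.sum(a&m)/np.sum(a|m) for f,m in zip(fs,ms))
    S=np.array([[0]*4]+list(np.diag([.01,.01,.006,.08])))+p0
    r=minimize(cost,p0,method="Nelder-Mead",options=dict(initial_simplex=S,xatol=2e-4,fatol=1e-4,maxiter=150))
    return r.x,r.fun,ms
def frames(): return [bot.grab_frame(n) for n in("top","side")]
def down(yaw): # tool z down; tool x axis along world yaw
    return (R.from_euler("z",yaw)*R.from_euler("x",np.pi)).as_rotvec()
E
sed -i 's/sum(1-(a:=render(f,parts,p),)and 1-np.sum(a&m)\/np.sum(a|m) for f,m in zip(fs,ms))/sum(1-np.sum((a:=render(f,parts,p))\&m)\/np.sum(a|m) for f,m in zip(fs,ms))/' h.py
cat > m.py <<'E'
from h import *
fs=frames()
def bp(f,px,z):
    W=f["world_from_camera"];k=f["camera_matrix"];d=W[:3,:3]@[(px[0]-k[0,2])/k[0,0],-(px[1]-k[1,2])/k[0,0],-1]
    return W[:3,3]+d*(z-W[2,3])/d[2]
c=bp(fs[0],(242,240.5),.02);a=bp(fs[0],(239,225),.02);b=bp(fs[0],(245.5,258),.02)
pb,e,ms=fit(fs,"bar",np.r_[c,np.arctan2((a-b)[1],(a-b)[0])]);print("bar",pb,e)
c=bp(fs[0],(384,259.7),.014);a=bp(fs[0],(373,232),.014);b=bp(fs[0],(395,287),.014)
pc,e,mc=fit(fs,"cr",np.r_[c[:2],0,np.arctan2((a-b)[1],(a-b)[0])]);print("cradle",pc,e)
out=[]
for f,m,n in zip(fs,ms,mc):
    im=cv2.resize(f["color"],None,fx=K,fy=K)
    cv2.drawContours(im,cv2.findContours(m|n,0,2)[0],-1,(255,0,0),2)
    for P,p in((BAR,pb),(CR,pc)): cv2.drawContours(im,cv2.findContours(render(f,P,p),0,2)[0],-1,(0,255,0),2)
    q=np.r_[proj(f,pb[:3]),proj(f,pc[:3])]
    for v in q:
        x,y=(v*K).astype(int);out.append(im[y-320:y+320,x-400:x+400])
cv2.imwrite("pics/fit.png",cv2.resize(np.vstack([np.hstack(out[:2]),np.hstack(out[2:])]),(750,600),interpolation=cv2.INTER_AREA))
np.savez("est.npz",pb=pb,pc=pc)
E
python3 m.py
```

```text
bar [0.54769582 0.24445907 0.02204921 0.22980618] 1.7564887020965223
cradle [ 0.49786059 -0.20052129  0.00165395  0.37431363] 0.17081428969003354
```

View pics/fit.png

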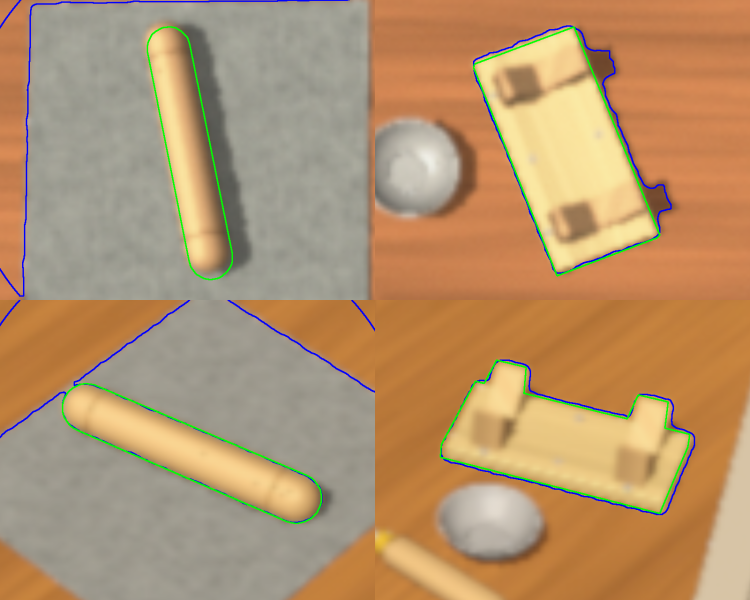

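The cradle fit is good, at (0.498, -0.201) with yaw 0.374. The bar mask leaked into the table, so I'll refit with the component at the bar's centre. Then I'll make contact with open fingertips spread along the bar.

```bash
python3 - <<'E'
s=open("h.py").read()
s=s.replace("c=max(cs,key=cv2.contourArea)","c=max(cs,key=lambda c:cv2.pointPolygonTest(c,(near[0]*K,near[1]*K),True)) if kind=='bar' else max(cs,key=cv2.contourArea)")
s=s.replace(">75)","> 90)")
s+='''
def unwrap(fs,p,name):
    # rows: angle about axis, +90 (towards bar +y) top .. -90 bottom ; columns along x ; one strip per camera
    ph=np.deg2rad(np.linspace(110,-110,111));xs=np.linspace(-.092,.092,400);out=[]
    for f in fs:
        X,A=np.meshgrid(xs,ph);L=np.c_[X.ravel(),.018*np.sin(A.ravel()),.018*np.cos(A.ravel())]
        w=place(p,L);q=proj(f,w).astype(np.float32).reshape(111,400,2)
        im=cv2.remap(f["color"],q[...,0],q[...,1],cv2.INTER_CUBIC)
        n=(w-place(p,L*[1,0,0]))/.018;v=f["world_from_camera"][:3,3]-w;v/=np.linalg.norm(v,axis=1)[:,None]
        im[((n*v).sum(1)<.15).reshape(111,400)]=0
        for a in range(-90,91,30):
            y=int((110-a)/2);im[y,:6]=(0,0,255)
        out+=[im,np.zeros((6,400,3),np.uint8)]
    cv2.imwrite(name,cv2.resize(np.vstack(out),(800,468)))
def see(p0,rad=48):
    fs=frames();p,e,ms=fit(fs,"bar",p0,rad);return fs,p,e
'''
open("h.py","w").write(s)
E
python3 - <<'E'
from h import *
fs,p,e=see(np.array([.548,.238,.022,.2]));print(p,e)
pc=np.load("est.npz")["pc"];np.savez("est.npz",pb=p,pc=pc)
if e<.25:
    rot=down(p[3]-np.pi/2)
    q=[bot.solve_ik([p[0],p[1],z],rot) for z in(.15,.05)];print(q)
    bot.movep([p[0],p[1],.15],rot); bot.movel([p[0],p[1],.07],v=.1); bot.wait(.3)
    f0=bot.read_state()["force"];z=.07
    while z>.035:
        z-=.001; bot.movel([p[0],p[1],z],v=.03)
        s=bot.read_state();df=s["force"]-f0
        if df[2]>2.5: break
    print(z,df,s["tcp_pos"],s["time_s"],s["eef_rot"],f0)
E
```

```text
[0.54834608 0.24539515 0.02324751 0.22193217] 0.1624812575859107
[array([ 0.3132157 ,  0.28123807, -0.18080626,  1.108752  ,  0.        ,
       -1.47951279]), array([ 0.3132157 ,  0.375572  , -0.28391293,  0.91131139,  0.        ,
       -1.47951279])]
0.034999999999999976 [ 0.19382021 -0.26231433 -0.65140894] [0.54825931 0.2453899  0.03490271] 13.5333 [ 2.45369345e+00 -1.96166109e+00 -2.03310690e-04] [-0.44362952  0.24171978  0.20884955]
```

```bash
python3 - <<'E'
from h import *
fs=frames();p=np.load("est.npz")["pb"]
o=[]
for f in fs:
    x,y=proj(f,p[:3])[0].astype(int);im=f["color"][y-60:y+60,x-40:x+40].copy();im=cv2.resize(im,None,fx=5,fy=5,interpolation=cv2.INTER_CUBIC);o.append(im)
cv2.imwrite("pics/c.png",np.hstack(o))
E
```

```text
(no output)
```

View pics/c.png

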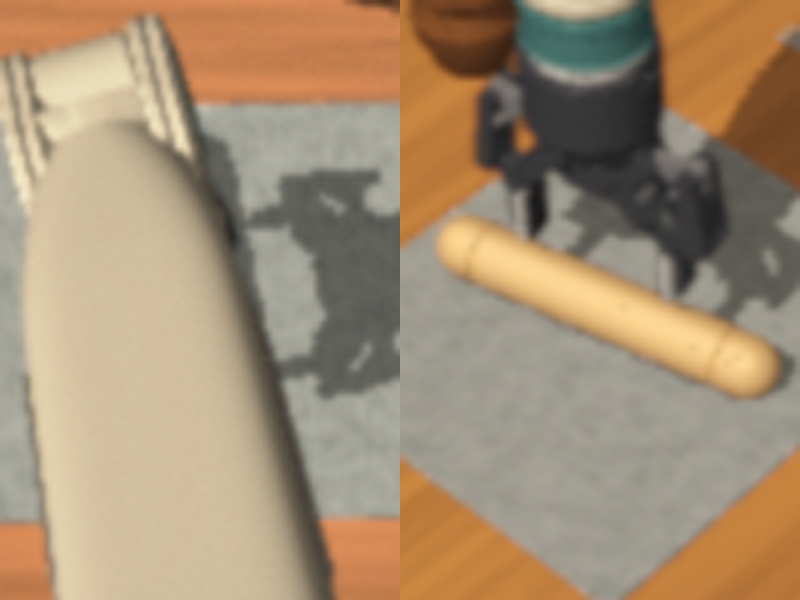

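The picture shows the fingertips down on the -y side, behind the bar rather than on it. I'll back off and refit the bar, and check the silhouettes.

```bash
python3 - <<'E'
from h import *
z=np.load("est.npz");p=z["pb"]
fs=frames();t=bot.read_state()["tcp_pos"];print("proj old p",proj(fs[1],p[:3]),"tcp",proj(fs[1],t))
bot.movel([p[0],p[1],.12],v=.2)
bot.movep([.5,-.02,.25],down(p[3]-np.pi/2))
fs,p2,e=see(p);print(p2,e,bot.read_state()["time_s"])
out=[]
for f in fs:
    im=cv2.resize(f["color"],None,fx=K,fy=K)
    for pp,c in((p,(0,0,255)),(p2,(0,255,0))): cv2.drawContours(im,cv2.findContours(render(f,BAR,pp),0,2)[0],-1,c,2)
    x,y=(proj(f,p[:3])[0]*K).astype(int);out.append(im[y-400:y+400,x-400:x+400])
cv2.imwrite("pics/d.png",cv2.resize(np.hstack(out),(800,400),interpolation=cv2.INTER_AREA))
unwrap(fs,p2,"pics/u.png")
a=cv2.imread("pics/u.png");b=cv2.imread("pics/d.png")
cv2.imwrite("pics/e.png",np.vstack([b,cv2.resize(a,(800,200))]))
np.savez("est.npz",pb=p2,pc=z["pc"])
E
```

```text
proj old p [[256.12181498 290.31813334]] tcp [[255.90709978 287.36995999]]
[0.54832171 0.24539428 0.02324384 0.22187821] 0.17165145845494323 15.5583
```

View pics/e.png

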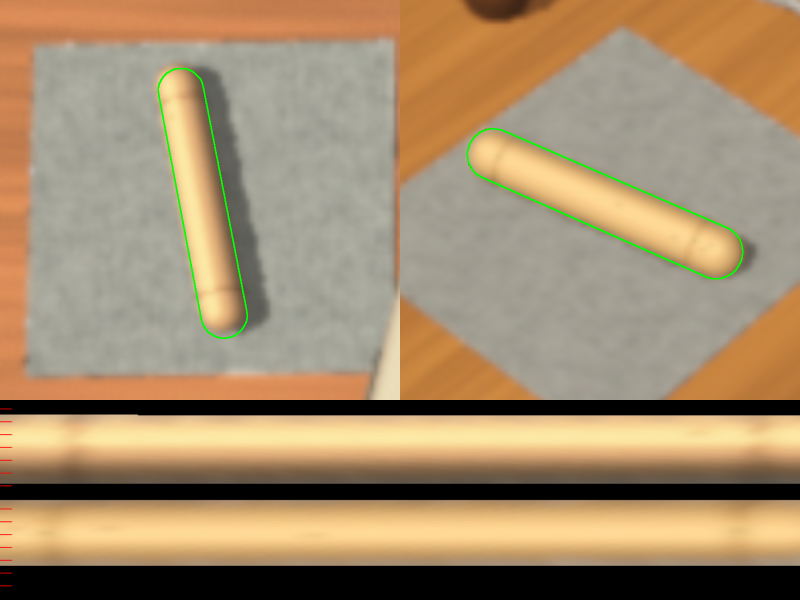

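```bash
python3 - <<'E'
from h import *
p=np.load("est.npz")["pb"]
rot=down(p[3]-np.pi/2)
bot.movep([p[0],p[1],.09],rot); bot.movel([p[0],p[1],.037],v=.08); bot.wait(.2)
f0=bot.read_state()["force"];z=.037
while z>.012:
    z-=.001; bot.movel([p[0],p[1],z],v=.03)
    s=bot.read_state();df=s["force"]-f0
    if df[2]>1.5 or np.hypot(*df[:2])>2: break
print(z,df,s["tcp_pos"],s["time_s"],f0)
fs=frames();n=[fs[1]["color"],fs[0]["color"]]
x,y=proj(fs[1],p[:3])[0].astype(int)
cv2.imwrite("pics/g.png",cv2.resize(fs[1]["color"][y-45:y+30,x-50:x+50],(800,600),interpolation=cv2.INTER_CUBIC))
E
```

```text
0.036 [-0.17117395 -1.02823207  1.61964131] [0.548324   0.24542809 0.03610064] 18.0167 [ 0.1907492   0.92934817 -0.58468906]
```

View pics/g.png

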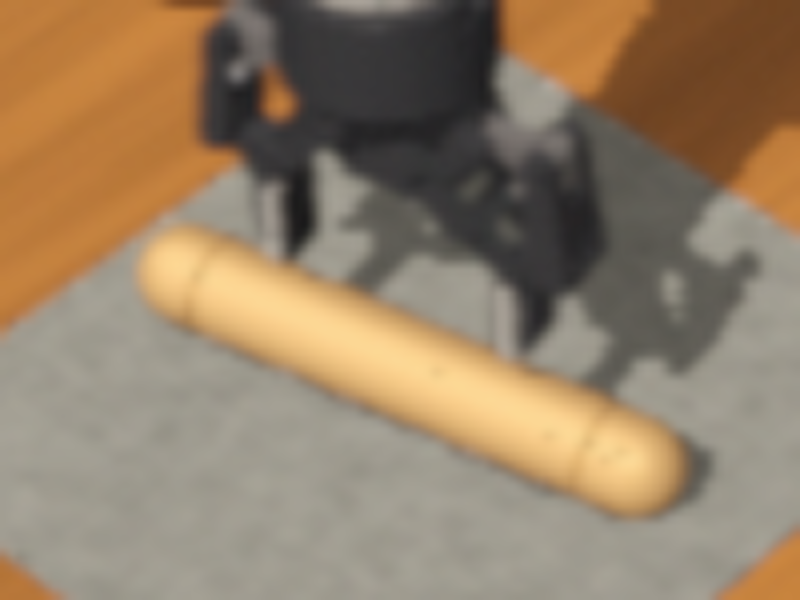

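The picture shows the finger ends stopping right at the bar's upper edge, near (285,258) and (515,355). They could be hidden behind the bar, or the tips could still be above it. I'll settle it numerically by comparing where the dark fingers end in the image relative to the TCP at several heights.

```bash
python3 - <<'E'
from h import *
p=np.load("est.npz")["pb"]
ax=np.array([np.cos(p[3]),np.sin(p[3]),0])
print("top proj",proj(bot.grab_frame("top"),p[:3]))
bg=cv2.imread("pics/side0.png").astype(int)
for z in (None,.06,.08,.11):
    if z: bot.movel([p[0],p[1],z],v=.15); bot.wait(.1)
    f=bot.grab_frame("side");t=bot.read_state()["tcp_pos"];V=f["color"].max(2)
    cv2.imwrite(f"pics/z{z}.png",f["color"])
    for s in(-1,1):
        q=proj(f,t+s*.045*ax)[0];x=int(round(q[0]));y=int(q[1])
        band=V[y-25:y+25,x-6:x+7];r=np.where((band<75).sum(1)>=2)[0]
        # metres per row for vertical motion
        k=proj(f,t+s*.045*ax+[0,0,.01])[0][1]-q[1]
        print(z,s,q.round(1),"lowest dark row rel tcp",(r.max()-25+y-q[1]).round(1) if len(r) else None,"-> mm above tcp",((r.max()-25+y-q[1])/k*10).round(1) if len(r) else None)
E
```

```text
top proj [[241.6032604  241.26066978]]
None -1 [269.7 293.2] lowest dark row rel tcp -7.2 -> mm above tcp 28.3
None 1 [242.3 281.2] lowest dark row rel tcp -6.2 -> mm above tcp 24.5
0.06 -1 [269.6 287.3] lowest dark row rel tcp -7.3 -> mm above tcp 28.3
0.06 1 [242.  275.3] lowest dark row rel tcp -7.3 -> mm above tcp 28.4
0.08 -1 [269.3 282.2] lowest dark row rel tcp -7.2 -> mm above tcp 27.4
0.08 1 [241.5 270.2] lowest dark row rel tcp -6.2 -> mm above tcp 23.7
0.11 -1 [269.1 274.4] lowest dark row rel tcp -7.4 -> mm above tcp 27.5
0.11 1 [240.9 262.4] lowest dark row rel tcp -6.4 -> mm above tcp 23.9
```

```bash
python3 - <<'E'
import cv2,numpy as np
a=cv2.imread("pics/z0.11.png")[230:305,206:306];b=cv2.imread("pics/zNone.png")[230:305,206:306]
a=cv2.resize(a,(800,600),interpolation=cv2.INTER_CUBIC)
cv2.circle(a,(int((269.1-206+.5)*8),int((274.4-230+.5)*8)),4,(0,0,255),-1);cv2.circle(a,(int((240.9-206+.5)*8),int((262.4-230+.5)*8)),4,(0,0,255),-1)
cv2.imwrite("pics/k.png",a)
E
```

```text
(no output)
```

View pics/k.png

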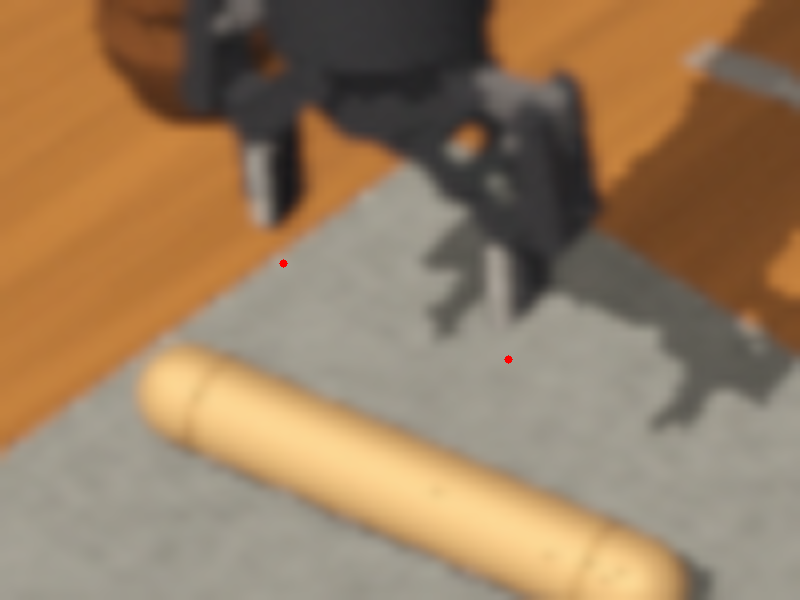

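The offset is constant at all heights, so at z=0.036 the tips were not hidden by the bar. They end higher than I assumed when the gripper is open, and contact should come near TCP z≈0.026. I'll keep descending under force supervision.

```bash
python3 - <<'E'
from h import *
p=np.load("est.npz")["pb"]
bot.movel([p[0],p[1],.036],v=.12); bot.wait(.3)
rd=lambda:np.mean([ (bot.wait(.02),bot.read_state()["force"])[1] for _ in range(4)],0)
f0=rd();z=.036;L=[]
while z>.010:
    z-=.001; bot.movel([p[0],p[1],z],v=.03)
    df=rd()-f0;L.append((round(z,4),df.round(1).tolist()))
    if df[2]>3: break
s=bot.read_state()
print(L[-4:],s["tcp_pos"],s["time_s"])
f=bot.grab_frame("side");cv2.imwrite("pics/z_contact.png",f["color"])
E
```

```text
[(0.021, [-0.7, 0.1, -0.7]), (0.02, [-0.7, 0.2, -0.3]), (0.019, [-0.6, 0.0, 0.2]), (0.018, [-1.9, -0.5, 4.3])] [0.54854228 0.24549588 0.01855122] 26.4417
```

```bash
python3 - <<'E'
from h import *
p=np.load("est.npz")["pb"];ax=np.array([np.cos(p[3]),np.sin(p[3]),0])
f=bot.grab_frame("side");t=bot.read_state()["tcp_pos"];bg=cv2.imread("pics/side0.png")
for s in(-1,1):
    x,y=np.int32(np.round(proj(f,t+s*.045*ax)[0]))
    print(s,x,y)
    for r in range(y-12,y+3): print(r-y,[tuple(map(int,f["color"][r,c])) for c in range(x-3,x+5,2)], bg[r,x])
E
```

```text
-1 270 298
-12 [(130, 140, 145), (131, 139, 146), (61, 62, 65), (44, 43, 44)] [141 153 156]
-11 [(127, 139, 147), (139, 148, 155), (69, 71, 74), (42, 40, 41)] [139 151 155]
-10 [(111, 132, 153), (140, 150, 157), (72, 74, 78), (41, 40, 41)] [132 145 151]
-9 [(108, 141, 172), (143, 153, 161), (74, 76, 81), (42, 42, 43)] [114 136 155]
-8 [(113, 156, 193), (140, 151, 160), (72, 76, 80), (45, 47, 49)] [100 142 179]
-7 [(120, 170, 209), (138, 150, 160), (73, 77, 80), (52, 59, 66)] [104 160 203]
-6 [(130, 183, 223), (140, 152, 164), (80, 85, 93), (57, 76, 97)] [116 177 221]
-5 [(138, 196, 233), (143, 162, 179), (98, 127, 155), (83, 129, 167)] [128 193 237]
-4 [(146, 210, 246), (143, 186, 215), (126, 181, 221), (121, 184, 227)] [139 205 246]
-3 [(148, 214, 251), (147, 209, 245), (143, 208, 247), (138, 204, 247)] [144 211 249]
-2 [(144, 211, 251), (148, 215, 252), (148, 215, 252), (146, 212, 251)] [146 213 249]
-1 [(138, 205, 248), (144, 210, 251), (147, 215, 252), (149, 215, 252)] [143 210 249]
0 [(131, 196, 240), (138, 204, 247), (142, 209, 251), (146, 213, 251)] [138 204 247]
1 [(122, 186,
[... 710 characters left out ...]
)] [110 170 213]
-5 [(155, 191, 219), (83, 111, 137), (101, 157, 200), (108, 166, 209)] [123 187 230]
-4 [(149, 207, 243), (112, 169, 207), (127, 192, 235), (121, 184, 228)] [134 200 243]
-3 [(147, 214, 251), (140, 206, 244), (141, 208, 249), (134, 200, 243)] [141 208 248]
-2 [(145, 212, 252), (148, 214, 252), (146, 214, 252), (143, 210, 250)] [145 212 249]
-1 [(140, 207, 249), (145, 212, 252), (147, 214, 252), (147, 214, 252)] [144 211 249]
0 [(133, 199, 243), (140, 206, 249), (144, 211, 251), (147, 214, 252)] [140 205 248]
1 [(124, 189, 233), (131, 198, 242), (138, 205, 248), (144, 210, 251)] [132 199 242]
2 [(115, 177, 220), (124, 188, 232), (131, 197, 240), (137, 204, 247)] [125 190 233]
```

The pixels show the fingers in front of the beech at their ends, so the tips are resting on top of the bar and contact is at TCP z=0.018. I'll roll towards +y, lift, and look.

```bash
sed -i "s/m=np.uint8(big(hsv\[...,1\])> 90)/m=np.uint8((big(f['color'][...,2])-big(f['color'][...,0]))>45)/" h.py
cat >> h.py <<'E'
def roll(d,z=.018,v=.08):
    t=bot.read_state()["tcp_pos"];yaw=np.load("est.npz")["pb"][3]
    n=np.array([-np.sin(yaw),np.cos(yaw)]);bot.movel([*(t[:2]+d*n),z],v=v)
    s=bot.read_state();print("rolled",s["force"].round(1),s["time_s"])
def away():
    t=bot.read_state()["tcp_pos"];bot.movel([t[0],t[1],.06],v=.12)
    bot.movep([.5,.0,.2],bot.read_state()["eef_rot"])
E
python3 - <<'E'
from h import *
z=np.load("est.npz")
roll(.058)
away()
p0=z["pb"]+np.array([-.029*np.sin(.2),.029*np.cos(.2),0,0])
fs,p,e=see(p0);print(p,e,bot.read_state()["time_s"])
np.savez("est.npz",pb=p,pc=z["pc"])
unwrap(fs,p,"pics/u1.png")
import pickle;pickle.dump((fs,p),open("r1.pkl","wb"))
f0=[dict(f,color=cv2.imread(f"pics/{n}0.png")) for f,n in zip(fs,("top","side"))]
q,e,_=fit(f0,"bar",z["pb"],48);print("old refit",q,e)
E
```

```text
rolled [ 0.2  0.1 -0.3] 27.4167
[0.53935509 0.27733562 0.02546538 0.23005069] 0.09206155327060817 29.2833
old refit [0.55107556 0.24817992 0.025732   0.22998484] 0.5956210010636864
```

```bash
cat >> h.py <<'E'
def staples(fs,p):
    ph=np.arange(-110,111,5);xs=np.linspace(-.092,.092,369)
    for f,nm in zip(fs,("top","side")):
        X,A=np.meshgrid(xs,np.deg2rad(ph));L=np.c_[X.ravel(),.018*np.sin(A.ravel()),.018*np.cos(A.ravel())]
        w=place(p,L);q=proj(f,w).astype(np.float32).reshape(*X.shape,2)
        im=cv2.remap(f["color"].astype(np.float32),q[...,0],q[...,1],cv2.INTER_CUBIC)
        n=(w-place(p,L*[1,0,0]))/.018;v=f["world_from_camera"][:3,3]-w;v/=np.linalg.norm(v,axis=1)[:,None]
        vis=((n*v).sum(1).reshape(X.shape)[:,184]);g=im[...,2];br=im[...,0]/im[...,2]
        m=np.abs(xs)<.065
        h=lambda x0:g[:,np.abs(xs-x0)<.003].mean(1)/g[:,np.abs(np.abs(xs)-.04)<.02].mean(1)
        for i,a in enumerate(ph):
            if vis[i]>.2: print(nm,a,"B/R %.3f sd %.1f hole+ %.2f hole- %.2f"%(br[i,m].mean(),(g[i,m]-cv2.blur(g[i,m][None],(41,1))[0]).std(),h(.086)[i],h(-.086)[i]))
E
python3 - <<'E'
from h import *
import pickle
fs,p=pickle.load(open("r1.pkl","rb"));staples(fs,p)
E
```

```text
top -80 B/R 0.611 sd 1.5 hole+ 0.94 hole- 1.00
top -75 B/R 0.591 sd 1.6 hole+ 0.93 hole- 1.00
top -70 B/R 0.573 sd 1.6 hole+ 0.94 hole- 0.98
top -65 B/R 0.558 sd 1.2 hole+ 0.94 hole- 0.97
top -60 B/R 0.548 sd 1.1 hole+ 0.94 hole- 0.99
top -55 B/R 0.542 sd 1.7 hole+ 0.92 hole- 0.99
top -50 B/R 0.538 sd 1.5 hole+ 0.93 hole- 0.98
top -45 B/R 0.536 sd 1.4 hole+ 0.92 hole- 0.99
top -40 B/R 0.535 sd 1.6 hole+ 0.91 hole- 0.99
top -35 B/R 0.535 sd 0.9 hole+ 0.93 hole- 0.99
top -30 B/R 0.539 sd 1.6 hole+ 0.93 hole- 0.99
top -25 B/R 0.548 sd 1.1 hole+ 0.96 hole- 0.99
top -20 B/R 0.560 sd 0.6 hole+ 0.96 hole- 1.00
top -15 B/R 0.573 sd 0.7 hole+ 0.97 hole- 0.99
top -10 B/R 0.588 sd 0.3 hole+ 0.97 hole- 1.00
top -5 B/R 0.604 sd 0.5 hole+ 0.98 hole- 1.00
top 0 B/R 0.619 sd 0.3 hole+ 0.98 hole- 1.00
top 5 B/R 0.633 sd 0.2 hole+ 0.98 hole- 1.00
top 10 B/R 0.642 sd 0.2 hole+ 0.98 hole- 1.00
top 15 B/R 0.643 sd 0.5 hole+ 0.98 hole- 1.00
top 20 B/R 0.636 sd 0.8 hole+ 0.98 hole- 1.00
top 25 B/R 0.624 sd 1.1 hole+ 0.97 hole- 1.00
top 30 B/R 0.611 sd 0.8 hole+ 0.96 hole- 1.00
top 35 B/R 0.599 sd 0.8 hole+
[... 1103 characters left out ...]
 B/R 0.564 sd 1.2 hole+ 0.99 hole- 0.99
side 45 B/R 0.560 sd 1.2 hole+ 1.00 hole- 1.00
side 50 B/R 0.556 sd 0.7 hole+ 1.00 hole- 1.00
side 55 B/R 0.550 sd 0.4 hole+ 1.00 hole- 0.99
side 60 B/R 0.544 sd 0.4 hole+ 1.00 hole- 0.99
side 65 B/R 0.538 sd 0.4 hole+ 1.00 hole- 0.99
side 70 B/R 0.533 sd 0.5 hole+ 1.00 hole- 0.99
side 75 B/R 0.527 sd 0.6 hole+ 1.00 hole- 1.00
side 80 B/R 0.521 sd 0.7 hole+ 1.00 hole- 1.00
side 85 B/R 0.517 sd 0.7 hole+ 1.00 hole- 1.00
side 90 B/R 0.524 sd 0.9 hole+ 0.99 hole- 1.00
side 95 B/R 0.546 sd 1.2 hole+ 1.00 hole- 1.00
side 100 B/R 0.581 sd 1.2 hole+ 1.00 hole- 1.00
side 105 B/R 0.623 sd 1.3 hole+ 1.00 hole- 1.00
side 110 B/R 0.662 sd 1.5 hole+ 0.99 hole- 1.00
```

View pics/u1.png

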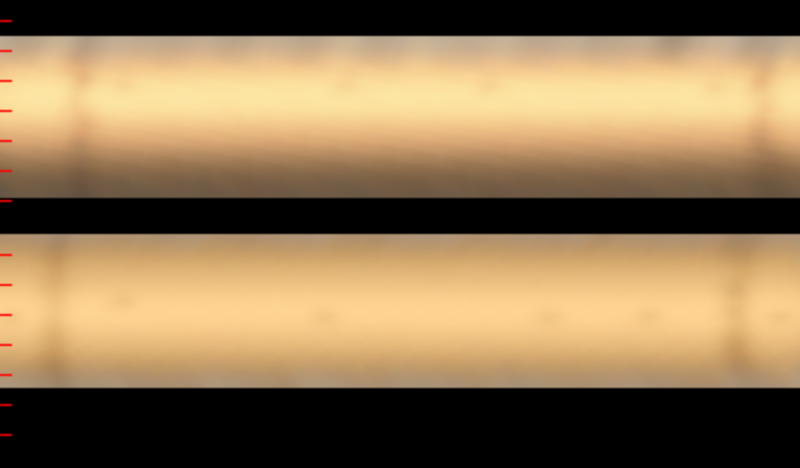

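No staples are visible between about -75° and +110°; the faint marks are wood specks. They must now sit low on the -y side, between about -75° and -155°. I'll roll +y by roughly another 95°, with the bar height fixed in the fit.

```bash
cat >> h.py <<'E'
def see(p0,rad=48,z=.021):
    fs=frames();ms=[seg(f,"bar",proj(f,p0[:3])[0],rad) for f in fs]
    def cost(q): return sum(1-np.sum((a:=render(f,BAR,[q[0],q[1],z,q[2]]))&m)/np.sum(a|m) for f,m in zip(fs,ms))
    x0=np.array([p0[0],p0[1],p0[3]]);S=np.array([[0]*3]+list(np.diag([.008,.008,.05])))+x0
    r=minimize(cost,x0,method="Nelder-Mead",options=dict(initial_simplex=S,xatol=2e-4,fatol=1e-4,maxiter=100)).x
    p=np.array([r[0],r[1],z,r[2]])
    # per-view residual centroid shift (px): mask minus model
    res=[[np.subtract(np.mean(np.argwhere(m),0),np.mean(np.argwhere(render(f,BAR,p)),0))[::-1]/K for f,m in zip(fs,ms)]]
    return fs,p,(cost(r),np.round(res,2).tolist(),[float(m.sum()/render(f,BAR,p).sum()) for f,m in zip(fs,ms)])
E
python3 - <<'E'
from h import *
import pickle
z=np.load("est.npz");fs,p0=pickle.load(open("r1.pkl","rb"))
import h; h.frames=lambda:fs
_,p,e=see(p0);print(p,e)
np.savez("est.npz",pb=p,pc=z["pc"]);h.frames=frames
rot=down(p[3]-np.pi/2)
bot.movep([p[0],p[1],.05],rot);bot.movel([p[0],p[1],.024],v=.1);bot.wait(.1)
rd=lambda:np.mean([(bot.wait(.02),bot.read_state()["force"])[1] for _ in range(3)],0)
f0=rd()
for zz in(.021,.0195,.0185,.0175,.0165):
    bot.movel([p[0],p[1],zz],v=.04);df=rd()-f0
    if df[2]>2.5:break
print(zz,df)
roll(.060,zz);away()
h.frames=lambda:[bot.grab_frame(n) for n in("top","side")]
fs,p2,e=see(p+np.array([-.03*np.sin(p[3]),.03*np.cos(p[3]),0,0]));print(p2,e,np.linalg.norm(p2[:2]-p[:2]))
np.savez("est.npz",pb=p2,pc=z["pc"]);pickle.dump((fs,p2),open("r2.pkl","wb"))
print(bot.read_state()["time_s"]);staples(fs,p2)
E
```

```text
[0.54249704 0.27716556 0.021      0.23185658] (np.float64(0.20967482170063945), [[[-0.69, -1.08], [0.7, -0.47]]], [0.9563277145581046, 1.0036018865486498])
0.0175 [-1.64811043 -0.61710594  5.78564681]
rolled [-0.7 -0.8 -0. ] 33.15
[0.53702998 0.30748474 0.021      0.23464433] (np.float64(0.2114918687165136), [[[-0.67, -0.69], [1.28, -0.14]]], [0.9371486349848331, 0.9891790574596774]) 0.03080814351783738
35.125
top -80 B/R 0.671 sd 1.4 hole+ 1.01 hole- 0.99
top -75 B/R 0.642 sd 1.4 hole+ 1.01 hole- 0.98
top -70 B/R 0.612 sd 1.6 hole+ 1.01 hole- 0.98
top -65 B/R 0.587 sd 1.9 hole+ 0.99 hole- 0.97
top -60 B/R 0.570 sd 2.8 hole+ 0.95 hole- 0.94
top -55 B/R 0.564 sd 3.9 hole+ 0.90 hole- 0.90
top -50 B/R 0.567 sd 4.5 hole+ 0.83 hole- 0.83
top -45 B/R 0.574 sd 6.7 hole+ 0.76 hole- 0.74
top -40 B/R 0.578 sd 8.1 hole+ 0.69 hole- 0.65
top -35 B/R 0.578 sd 8.1 hole+ 0.66 hole- 0.58
top -30 B/R 0.572 sd 8.8 hole+ 0.69 hole- 0.56
top -25 B/R 0.563 sd 6.8 hole+ 0.74 hole- 0.64
top -20 B/R 0.558 sd 5.5 hole+ 0.86 hole- 0.74
top -15 B/R 0.565 sd 3.2 hole+ 0.94 hole- 0.87
top -10 B/R 0.580 sd 1.6 hol
[... 1517 characters left out ...]
 B/R 0.561 sd 0.3 hole+ 0.99 hole- 0.97
side 45 B/R 0.557 sd 0.3 hole+ 0.99 hole- 0.97
side 50 B/R 0.552 sd 0.3 hole+ 0.99 hole- 0.97
side 55 B/R 0.547 sd 0.4 hole+ 0.99 hole- 0.97
side 60 B/R 0.542 sd 0.4 hole+ 0.99 hole- 0.97
side 65 B/R 0.536 sd 0.5 hole+ 0.99 hole- 0.96
side 70 B/R 0.529 sd 0.7 hole+ 0.98 hole- 0.97
side 75 B/R 0.525 sd 0.9 hole+ 0.97 hole- 0.97
side 80 B/R 0.533 sd 1.4 hole+ 0.97 hole- 0.98
side 85 B/R 0.564 sd 1.9 hole+ 0.97 hole- 0.99
side 90 B/R 0.619 sd 2.1 hole+ 0.97 hole- 1.01
side 95 B/R 0.687 sd 2.2 hole+ 0.98 hole- 1.02
side 100 B/R 0.750 sd 2.3 hole+ 0.99 hole- 1.02
side 105 B/R 0.799 sd 2.1 hole+ 1.00 hole- 1.01
side 110 B/R 0.831 sd 2.0 hole+ 1.00 hole- 1.01
```

The staple row is found at about -33° (hole minima at -35° and -31°, staple peak at -33°). I'll roll +33°, which is 20.7 mm of finger travel.

```bash
cat > r3.py <<'E'
from h import *
import pickle,sys
d=float(sys.argv[1]);z=np.load("est.npz");p=z["pb"]
rot=down(p[3]-np.pi/2);zz=.0178
bot.movep([p[0],p[1],.045],rot);bot.movel([p[0],p[1],.022],v=.1)
bot.movel([p[0],p[1],zz],v=.03);bot.wait(.1);print(bot.read_state()["force"])
roll(d,zz,.05);away()
fs,p2,e=see(p+np.array([-d/2*np.sin(p[3]),d/2*np.cos(p[3]),0,0]));print(p2,e,np.linalg.norm(p2[:2]-p[:2]))
np.savez("est.npz",pb=p2,pc=z["pc"]);pickle.dump((fs,p2),open("r3.pkl","wb"))
print(bot.read_state()["time_s"]);staples(fs,p2)
E
python3 r3.py .0207 | awk '/^top|^side/{if($2<-50||$2>50)next}{print}'
```

```text
[1.77773734 0.36147344 2.64027468]
rolled [-0.   0.7  5.8] 37.775
[0.53540035 0.31842769 0.021      0.22771617] (np.float64(0.20425330790299856), [[[-0.37, -0.44], [1.57, -0.26]]], [0.9540611707514685, 1.0070373969468043]) 0.011063627609734181
39.7167
top -50 B/R 0.542 sd 1.1 hole+ 0.97 hole- 1.00
top -45 B/R 0.540 sd 1.7 hole+ 0.98 hole- 1.01
top -40 B/R 0.538 sd 1.4 hole+ 0.96 hole- 1.00
top -35 B/R 0.537 sd 1.1 hole+ 0.96 hole- 1.00
top -30 B/R 0.537 sd 1.5 hole+ 0.93 hole- 0.98
top -25 B/R 0.540 sd 1.5 hole+ 0.87 hole- 0.93
top -20 B/R 0.546 sd 2.8 hole+ 0.79 hole- 0.88
top -15 B/R 0.556 sd 4.6 hole+ 0.68 hole- 0.79
top -10 B/R 0.567 sd 6.9 hole+ 0.59 hole- 0.68
top -5 B/R 0.578 sd 7.6 hole+ 0.55 hole- 0.60
top 0 B/R 0.588 sd 7.3 hole+ 0.55 hole- 0.59
top 5 B/R 0.599 sd 6.8 hole+ 0.65 hole- 0.67
top 10 B/R 0.612 sd 5.4 hole+ 0.77 hole- 0.80
top 15 B/R 0.623 sd 3.0 hole+ 0.90 hole- 0.92
top 20 B/R 0.629 sd 1.1 hole+ 0.96 hole- 0.97
top 25 B/R 0.628 sd 0.6 hole+ 0.98 hole- 0.99
top 30 B/R 0.619 sd 0.5 hole+ 1.00 hole- 1.00
top 35 B/R 0.608 sd 0.6 hole+ 1.00 hole- 1.00
top 40 B/R 0.
[... 322 characters left out ...]
-20 B/R 0.546 sd 4.8 hole+ 0.77 hole- 0.73
side -15 B/R 0.557 sd 5.3 hole+ 0.76 hole- 0.69
side -10 B/R 0.564 sd 5.5 hole+ 0.78 hole- 0.69
side -5 B/R 0.565 sd 5.4 hole+ 0.81 hole- 0.73
side 0 B/R 0.562 sd 4.9 hole+ 0.86 hole- 0.80
side 5 B/R 0.558 sd 4.2 hole+ 0.91 hole- 0.87
side 10 B/R 0.557 sd 3.0 hole+ 0.95 hole- 0.92
side 15 B/R 0.561 sd 1.9 hole+ 0.98 hole- 0.96
side 20 B/R 0.568 sd 1.1 hole+ 0.99 hole- 0.96
side 25 B/R 0.573 sd 0.4 hole+ 1.00 hole- 0.95
side 30 B/R 0.572 sd 0.2 hole+ 1.00 hole- 0.95
side 35 B/R 0.567 sd 0.3 hole+ 1.00 hole- 0.95
side 40 B/R 0.561 sd 0.3 hole+ 0.99 hole- 0.96
side 45 B/R 0.556 sd 0.3 hole+ 1.00 hole- 0.96
side 50 B/R 0.552 sd 0.3 hole+ 1.00 hole- 0.95
```

The staples are now within about 4° of the top (top view about -2°, side view about -4° after correcting for centring). Next I'll grasp across the bar, low over the mat, then lift and carry it over the cradle. I'll re-measure the angle there, where the bar axis is known from the tool.

```bash
python3 - <<'E'
from h import *
import pickle
z=np.load("est.npz");p,pc=z["pb"],z["pc"]
n=np.array([-np.sin(p[3]),np.cos(p[3])]);g=p[:2]+.0012*n
opts=[]
for k in(0,np.pi):
    a=bot.solve_ik([*g,.05],down(p[3]+k));b=bot.solve_ik([*pc[:2],.05],down(pc[3]+k));c=bot.solve_ik([*g,-.001],down(p[3]+k))
    print(k,a is not None and a[5],b is not None and b[5],c is not None)
    if a is not None and b is not None and abs(a[5])<2.9 and abs(b[5])<2.9: opts.append((abs(a[5])+abs(b[5]),k))
k=min(opts)[1]
bot.movep([*g,.09],down(p[3]+k));bot.movel([*g,.02],v=.12);bot.movel([*g,0.0],v=.05);bot.wait(.1)
s=bot.read_state();print("pre",s["force"].round(1),s["tcp_pos"])
bot.clamp(30);s=bot.read_state();print("clamped",s["finger_gap"],s["grip_force"],s["force"].round(1),s["tcp_pos"],s["time_s"])
bot.movel([*g,.05],v=.06);bot.movel([*g,.12],v=.15);s=bot.read_state();print("lift",s["finger_gap"],s["grip_force"],s["force"].round(1))
t=s["tcp_pos"];pb=np.array([t[0],t[1],t[2]+.021,p[3]])
fs=frames();pickle.dump((fs,pb,k,g),open("r4.pkl","wb"))
bot.movep([*pc[:2],.12],down(pc[3]+k));bot.wait(.2)
t=bot.read_state()["tcp_pos"];pb=np.array([t[0],t[1],t[2]+.021,pc[3]])
fs=frames();pickle.dump((fs,pb,k,g),open("r5.pkl","wb"));print(bot.read_state()["time_s"],t)
E
python3 - <<'E'
import pickle,cv2,numpy as np
from h import proj
o=[]
for r in("r4","r5"):
    fs,pb,k,g=pickle.load(open(r+".pkl","rb"))
    for f in fs:
        x,y=np.int32(proj(f,pb[:3])[0]);o.append(cv2.resize(f["color"][y-37:y+38,x-50:x+50],(400,300),interpolation=cv2.INTER_CUBIC))
cv2.imwrite("pics/held.png",np.vstack([np.hstack(o[:2]),np.hstack(o[2:])]))
E
```

```text
0 -2.934593409810155 2.263926115824729 True
3.141592653589793 0.20699924377963796 -0.8776665377650636 True
pre [ 0.5 -0.1  0.6] [5.35318152e-01 3.19689467e-01 1.24748731e-04]
clamped 0.40976202217316876 30.011043548583984 [-0.6 -0.8  2. ] [5.35372752e-01 3.19640607e-01 3.02036790e-04] 43.4667
lift 0.40997337315648996 30.03679633140564 [-0.2 -0.6 -2. ]
47.3583 [ 0.49821145 -0.19987397  0.11998927]
```

View pics/held.png

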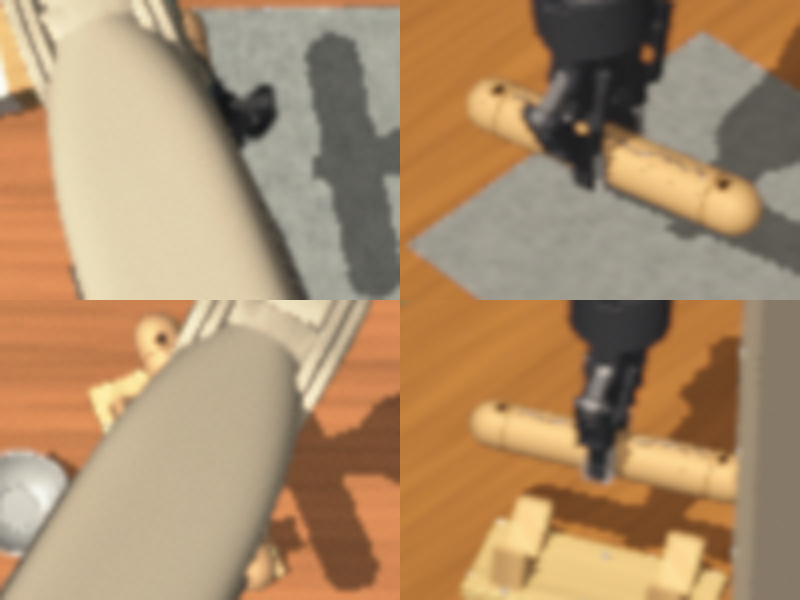

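The bar is held level, with the holes and staples near the top. I'll measure the roll angle from the hole positions against the bar edges in the side views.

```bash
cat > ang.py <<'E'
from h import *
import pickle
def prof(f,pb,x0s,ch):
    ax=np.array([np.cos(pb[3]),np.sin(pb[3]),0]);vs=np.arange(-.03,.0301,.0005);P=[]
    for x0 in x0s:
        c=pb[:3]+x0*ax;d=f["world_from_camera"][:3,3]-c;d/=np.linalg.norm(d);e=np.cross(d,ax);e/=np.linalg.norm(e);e*=np.sign(e[2])
        q=proj(f,c+vs[:,None]*e).astype(np.float32);im=cv2.remap(f["color"].astype(np.float32),q[None,:,0],q[None,:,1],cv2.INTER_LINEAR)[0]
        P.append(ch(im));elev=np.degrees(np.arctan2(np.dot(d,np.cross(ax,[0,0,1])),d[2])) # view angle from vertical about axis
    return vs*1000,np.mean(P,0),elev
def run(name,cams,ch):
    fs,pb,_,_=pickle.load(open(name,"rb"))
    for i in cams:
        for sg in(-1,1):
            v,a,el=prof(fs[i],pb,[sg*x for x in(.074,.0765)],ch)
            _,h,_=prof(fs[i],pb,[sg*x for x in(.085,.086,.087)],lambda m:m[:,2])
            _,h0,_=prof(fs[i],pb,[sg*x for x in(.074,.0765)],lambda m:m[:,2])
            g=np.abs(np.gradient(cv2.GaussianBlur(a[None].astype(np.float32),(9,1),2)[0]))
            mid=len(v)//2;lo=v[np.argmax(g[:mid])];hi=v[mid+np.argmax(g[mid:])]
            w=np.clip((h0-h)-15,0,None)*(np.abs(v)<20);hc=(w*v).sum()/max(w.sum(),1)
            u=(hc-(lo+hi)/2)/18
            print(name,i,sg,"edges %.1f %.1f w %.1f hole %.1f u %.2f view %.1f"%(lo,hi,hi-lo,hc,u,el),"angle off view %.1f"%np.degrees(np.arcsin(np.clip(u,-1,1))))
run("r4.pkl",[1],lambda m:m[:,2]-m[:,0]);run("r5.pkl",[1],lambda m:m[:,1])
E
python3 ang.py
```

```text
r4.pkl 1 -1 edges -16.5 19.5 w 36.0 hole 11.9 u 0.58 view -38.0 angle off view 35.3
r4.pkl 1 1 edges -17.5 19.5 w 37.0 hole 10.6 u 0.53 view -38.0 angle off view 32.2
r5.pkl 1 -1 edges -13.5 20.0 w 33.5 hole 14.5 u 0.63 view -52.1 angle off view 38.7
r5.pkl 1 1 edges -11.5 16.5 w 28.0 hole 14.3 u 0.66 view -52.1 angle off view 40.9
```

The side view puts the staples at about +4 to +6°, slightly past the top towards +y. I'll place the bar with the tool tilted 0.08 rad about the bar axis to bring them upright.

```bash
python3 - <<'E'
from h import *
import pickle
pc=np.load("est.npz")["pc"];k=np.pi
ax=np.array([np.cos(pc[3]),np.sin(pc[3]),0])
T=R.from_rotvec(ax*.08);rot=(T*R.from_rotvec(down(pc[3]+k))).as_rotvec();off=T.apply([0,0,-.021])
C=lambda z:np.array([pc[0],pc[1],z])+off
bot.movel(C(.10),rot,v=.12);bot.movel(C(.056),v=.08);bot.wait(.15)
rd=lambda:np.mean([(bot.wait(.02),bot.read_state()["force"])[1] for _ in range(3)],0)
f0=rd();z=.050;bot.movel(C(z),v=.04)
while z>.040:
    df=rd()-f0
    if df[2]>4:break
    z-=.0008;bot.movel(C(z),v=.03)
print("contact z",z,df.round(1),bot.read_state()["time_s"])
bot.ungrasp();s=bot.read_state();print("open",s["force"].round(1),s["finger_gap"],s["time_s"])
bot.movel(C(.10),v=.1);bot.movel(C(.2),v=.2);bot.movep([.45,.25,.3],down(k))
fs=frames();pickle.dump((fs,np.array([pc[0],pc[1],.0455,pc[3]]),0,0),open("r6.pkl","wb"));print(bot.read_state()["time_s"])
E
cat >> ang.py <<'E'
E
sed -i '/^run("r4/d' ang.py; echo 'run("r6.pkl",[0,1],lambda m:m[:,1]);run("r6.pkl",[0,1],lambda m:m[:,2]-m[:,0])
fs,p,_,_=pickle.load(open("r6.pkl","rb"));staples(fs,p)' >> ang.py; python3 ang.py| awk '/^top|^side/{if($2<-30||$2>30)next}{print}'
```

```text
contact z 0.04519999999999999 [-1.5  2.5  7.1] 50.9
open [ 0.3  0.4 -0.5] 1.0023607956096865 51.45
54.6167
r6.pkl 0 -1 edges -17.5 18.5 w 36.0 hole 2.2 u 0.09 view -9.6 angle off view 5.3
r6.pkl 0 1 edges -12.0 17.5 w 29.5 hole 0.5 u -0.12 view -9.6 angle off view -7.1
r6.pkl 1 -1 edges -18.0 27.5 w 45.5 hole 15.5 u 0.60 view -49.8 angle off view 36.8
r6.pkl 1 1 edges -9.5 21.0 w 30.5 hole 13.5 u 0.43 view -49.8 angle off view 25.5
r6.pkl 0 -1 edges -18.5 11.5 w 30.0 hole 2.2 u 0.31 view -9.6 angle off view 18.3
r6.pkl 0 1 edges -0.5 0.0 w 0.5 hole 0.5 u 0.04 view -9.6 angle off view 2.4
r6.pkl 1 -1 edges -18.0 13.0 w 31.0 hole 15.5 u 1.00 view -49.8 angle off view 90.0
r6.pkl 1 1 edges -10.0 18.5 w 28.5 hole 13.5 u 0.51 view -49.8 angle off view 30.9
top -30 B/R 0.543 sd 0.8 hole+ 0.99 hole- 0.99
top -25 B/R 0.542 sd 1.0 hole+ 0.98 hole- 0.95
top -20 B/R 0.543 sd 1.3 hole+ 0.96 hole- 0.91
top -15 B/R 0.546 sd 2.0 hole+ 0.91 hole- 0.83
top -10 B/R 0.553 sd 2.6 hole+ 0.80 hole- 0.72
top -5 B/R 0.561 sd 3.4 hole+ 0.68 hole- 0.61
top 0 B/R 0.568 sd 5.0 hole+ 0.58 hole- 0.53
top 5 B/R 0.569 sd 6.0 hole+ 0.53 hole- 0.54
top 10 B/R 0.564 sd 5.3 hole+ 0.56 hole- 0.63
top 15 B/R 0.554 sd 3.7 hole+ 0.68 hole- 0.75
top 20 B/R 0.546 sd 2.4 hole+ 0.80 hole- 0.88
top 25 B/R 0.543 sd 1.4 hole+ 0.90 hole- 0.95
top 30 B/R 0.542 sd 0.9 hole+ 0.96 hole- 0.99
side -25 B/R 0.496 sd 3.4 hole+ 1.13 hole- 0.75
side -20 B/R 0.507 sd 3.4 hole+ 1.09 hole- 0.74
side -15 B/R 0.519 sd 3.2 hole+ 1.04 hole- 0.73
side -10 B/R 0.529 sd 2.7 hole+ 1.00 hole- 0.73
side -5 B/R 0.534 sd 2.6 hole+ 0.95 hole- 0.75
side 0 B/R 0.531 sd 3.0 hole+ 0.92 hole- 0.79
side 5 B/R 0.522 sd 2.7 hole+ 0.91 hole- 0.84
side 10 B/R 0.510 sd 2.5 hole+ 0.92 hole- 0.88
side 15 B/R 0.499 sd 1.9 hole+ 0.95 hole- 0.92
side 20 B/R 0.493 sd 1.3 hole+ 0.97 hole- 0.94
side 25 B/R 0.490 sd 0.7 hole+ 0.99 hole- 0.96
side 30 B/R 0.490 sd 0.3 hole+ 1.00 hole- 0.96
```

The bar seated at the expected height (0.0452 m, nominal 0.0455), and the staples read +4° from the top view and about -3° from the side, so they are upright. One last check: centring along the V, from the two hole positions.

```bash
python3 - <<'E'
from h import *
import pickle
fs,p,_,_=pickle.load(open("r6.pkl","rb"));xs=np.arange(-.115,.115,.0005)
for f in fs:
    q=proj(f,place(p,np.c_[xs,0*xs,0*xs+.018])).astype(np.float32)
    g=cv2.remap(f["color"][...,2].astype(np.float32),q[None,:,0],q[None,:,1],cv2.INTER_LINEAR)[0]
    for s in(-1,1):
        m=(s*xs>.076)&(s*xs<.097);w=np.clip(np.median(g[m])-g[m],0,None);print(s,(w*xs[m]).sum()/w.sum()*1000,g[m].min(),np.median(g[m]))
print(bot.read_state()["time_s"])
print(bot.finish_job())
E
```

```text
-1 -85.39418786928732 72.14844 110.33984
1 85.61313764748441 75.603516 124.12695
-1 -89.7543429072039 86.243164 121.02295
1 81.21186002379494 99.625 133.76758
54.6167
the job is handed in; nothing more can be done
None
```

I rolled the bar staples-up on the mat and laid it in both V-blocks, bottomed, centred to within about 4 mm, staples up to within about 5° by camera; the gripper let go and the job was handed in at 54.6 s.

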